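# Ease the dropped bolt out of its bent keeper and hold the tea crate's gate ajar

### The job

The barred gate of the wooden tea crate is bolted: its slide bolt has sagged in worn straps, so the stop pin under its nose has dropped behind the bent-up lip of the keeper. Take the bolt by its upright knob, lift it so that the pin rides over the lip, and draw it clear of the keeper without forcing it; then swing the gate about 30 degrees open against its closing spring and finish there still holding the bolt's knob, with the gate ajar and the bolt drawn, so that I can reach the caddies. Leave the ramekin, the clip-top jar and the bottle stopper beside the crate where they stand.

Things in the scene. Friction and masses are not known exactly. Their poses are not given: they have to be found in the camera images.
- crate: low pale-wood crate with slatted sides, 160 deep (x) x 310 wide (y) x 121 high at the front jambs, flat top at 115; fixed to the worktop. Origin: centre of its underside. Its front with the barred gate faces its own -x; +y is the gate's hinge side, -y the keeper side. Tea caddies and a cup stand inside, a saucer at the back of its top on the hinge side.
- gate (a joint): gate angle, rad: 0 shut, grows to 1.5 as its free (-y) edge swings out to the crate's -x side, clockwise seen from above, about gate_hinge. Gate 236 wide, 16 thick, top edge 119 above the worktop. A spring shuts it (0.3 N m shut, 0.55 N m at 0.5 rad): it stays open only while held.
- gate_hinge (a point): point on the gate's upright hinge axis, at the height of the bolt's underside (95 mm); the knob is 188 mm from this axis while bolted, about 160 mm when drawn.
- gate_edge (a point): top front corner of the gate's free edge, on the keeper side; its axes turn with the gate (at 0 like the crate's: +y along the gate toward the hinge, -x out of its front face).
- keeper: steel keeper screwed to the jamb on the crate's -y side: a bent strip round a window 14.6 deep and 39 high that the bolt's nose enters along -y; its front is cut away low down, so pin and lip can be seen. At the gate side its lower edge is bent up as a lip 3 thick, whose top is 7 mm below the bolt's underside at rest. Origin coincides with the crate's origin.
- keeper_lip (a point): middle of the top edge of the keeper's bent-up lip.
- bolt: loose steel slide bolt, about 150 g: square bar 12 x 12 x 131 along the gate, in two straps on the gate's front, with an upright stem and knob. Origin: on the bar's underside below the knob, 95 mm above the worktop at rest; axes like the crate's while shut. The straps leave it 10.5 mm of upward play and 1.6 mm fore and aft. It draws toward the hinge (crate +y).
- bolt_knob (a point): middle of the bolt's round upright knob, 20 mm diameter, 24 mm high, 141 mm above the worktop at rest (top 153, underside 129); all else near it is below 123 mm, except the saucer (135). Wall cupboards hang 510 mm above the worktop from x = 0.61 back: come to the knob low, with the wrist in front of them.
- bolt_nose (a point): centre of the bolt's nose end, 71 mm from the knob's axis toward -y. The bolt must be drawn 21 to 25 mm (up to 30 is fine) toward +y for the nose to leave the keeper.
- stop_pin (a point): lower end of the stop pin, 6 mm thick, reaching 13 mm down from the bar, 61 mm from the knob's axis toward -y. At rest it stands behind the keeper's lip and overlaps it by 6 mm: lifting the bolt 7 to 9 mm frees it. After 36 mm or more of draw it stops against the front strap.
- ramekin: small white fluted ramekin, 70 mm wide, 40 high, on the worktop to the keeper side of the crate; origin: centre of its underside. Leave it alone.
- clip_jar: glass clip-top jar, 70 mm wide, 117 high, on the worktop to the hinge side of the crate; origin: centre of its underside. Leave it alone.
- stopper: bottle stopper, 33 mm wide, 52 high, standing on the worktop to the hinge side in front of the jar; origin: centre of its underside. Leave it alone.
Not all that is in view belongs to the job. Leave any blue look-alike of the bolt alone.

How it is judged:
By the outcome, as a careful person would: the job done as asked, in the order asked, and still so for the second after the job is handed in, while the arm keeps its last pose, push and grip.
It also fails if it takes over 32 s, if anything falls off the work surface, if the arm or the gripper's body presses on something with over 40 N, if the wrist force passes 120 N, or if a joint passes its speed limit or range.

### The arm

A 7-joint arm with a two-finger parallel gripper is mounted at the origin on a cart in front of the work surface, level with it; the furniture and walls round the work are solid. World frame = base frame: x ahead of the robot, y to its left, z up, the work surface at z = 0. Lengths are in m, angles in rad, forces in N, time in s.
With the tool pointing down it reaches from about 0.425 to 0.875 m from the base axis. Payload 8.4 kg.
Tool frame: the origin (TCP) lies midway between the tips of the shut fingers; the grasp point (between the pads) lies 19 mm behind it; z points along the fingers, y is the line along which they close (so a half turn about z gives the same grasp; the last joint's range is limited). The gripper opens to 87 mm and grips with 3 to 60 N. Pads are 19 mm wide; open, the fingers measure 117 mm over their backs; the gripper's body (75 mm by 190 mm) begins 51 mm behind the grasp point.
Start: joints at [1.13, 0.333, 0.04, 1.465, -0.013, 1.343, -0.059], TCP at [0.218, -0.612, 0.195] pointing down, gripper open.
Joint ranges: [-2.58, 2.58], [-0.38, 2.09], [-1.3, 1.39], [0.25, 2.4], [-1.5, 4.64], [0.08, 2.09], [-2.65, 2.65]. Speed limits (rad/s): [2.22, 2.22, 2.79, 2.79, 3.14, 3.14, 3.14].

### API

Orientations are given as [roll, pitch, yaw] about the fixed x, y, z axes, in that order (R = Rz(yaw) Ry(pitch) Rx(roll)).
In Python, from rig import env, grab_frame, spotter gives the robot as it stands. The module is installed in compiled form; this text tells all that it offers.
- The arm moves only by the shell command python3 -m inch 'ROWS' [FORCE]. ROWS is JSON, a list of rows, each an object of numbers: "tx", "ty", "tz": the shift along the tool's x, y, z in mm; "wx", "wy", "wz": the turn, a rotation vector about the tool's x, y, z in degrees; "jaw": the finger opening in mm, from 0 to 87. A call has 1 to 5 rows; each row shifts and turns the commanded pose from where the row before left it, along the tool's axes as they then stand; what a row does not reach is not made up. A row lasts 1/12 s, in which the tool goes at most 41.7 mm and 7.16 degrees, less where a joint would pass 70% of its speed; a pose out of reach is approached as far as the arm can. A call with a gripper value outside its range is refused whole. The fingers move at their own pace and stop on an object; FORCE is the grip in N (left out, the last holds). Time passes only in rows, so rows that do not move let the fingers close. It gives the time, the measured TCP pose, the force, the opening and the grip force at its end, in the units of the state.
- env.read_state(): the state, without advancing time (a new reading comes with each control period).
- grab_frame(name): name is "scene" or "top" or "wrist"; returns a dict with "color" (384x512x3 uint8, blue, green, red), "camera_matrix" (3x3 intrinsics, pixels), "D" ([k1, k2, p1, p2, k3] as OpenCV has them; the pictures are not rectified), "R" (3x3) and "t" (3): a world point X has camera coordinates R X + t; the wrist camera has in their place "T_tool_cam" (4x4, takes a point from camera to tool coordinates, whose origin is the TCP and whose axes are the flange's). Camera axes: x right, y down, z forward; pixel columns grow to the right and rows downward; lengths in m; the calibration is good to about 2 mm. A picture is of the moment at which its call begins: read the wrist's pose just before it. There is no depth.
- env.hand_in(): hands the job in; it is judged then, once.
Trained networks look in a picture, given as the dict that the camera call returned (one of the last four; its "shot" number tells which), for a name from the list of things; names that differ only in an ending like _2 or _b are one class to them, and where a whole thing is asked for, a point or a joint stands for the part that bears it (a point fixed in the world has none). Each returns a list of dicts, best first, with "p" (0 to 1); they miss things now and then, are a little off and sometimes report something else, mostly with a low value. They report only what shows in the picture. A call takes as long as a camera call. They do not tell look-alikes from the thing itself.
- spotter.outline_of(picture, query): "region" (384x512 bool, what is visible of it) and "extent" ([left, top, right, bottom] in pixels, round what is visible of it).
- spotter.tip_of(picture, query): "location" ([column, row] in pixels: a listed point, or the origin of a listed thing).
The state is a dict: "t": time; "q": joint angles; "joint_vel": joint speeds; "joint_torque": joint torques, N m; "position": TCP position; "orientation": TCP orientation; "force": force on the tool from outside, world axes, zero at the start; "ft_torque": the same for the moment, N m; "gripper_width": opening from 0.0 (shut) to 1.0 (fully open); "finger_force": force on a finger pad.
Only numpy, scipy, OpenCV 4.12 (cv2) and the standard library are available. Lean on these libraries where they do the work, as an engineer would, in place of code of your own. Each camera call takes 0.05 s, during which the arm holds its last target. There are 200 camera calls.

## Working session

There is one attempt and no reset: what is moved stays moved. The work goes in short steps, Python scripts to look and compute and a shell command to move; the robot and the scene stay as the last step left them, time stands still between calls to the robot, and variables do not carry over. Pictures are saved under pics/ and viewed, at most 10 in all, crops included, and the job is handed in when it is done.

```bash
mkdir -p pics; cat > h.py <<'E'
import numpy as np, cv2
from rig import env, grab_frame, spotter
from scipy.spatial.transform import Rotation as Ro
def ray(f,px):
    u=cv2.undistortPoints(np.array([[px]],float),np.array(f["camera_matrix"]),np.array(f["D"]))[0,0]
    R=np.array(f["R"]);t=np.array(f["t"]).ravel()
    return -R.T@t, R.T@np.array([u[0],u[1],1.])
def atz(f,px,z):
    o,d=ray(f,px); return o+d*(z-o[2])/d[2]
def proj(f,X):
    return cv2.projectPoints(np.array([X],float),cv2.Rodrigues(np.array(f["R"]))[0],np.array(f["t"],float),np.array(f["camera_matrix"]),np.array(f["D"]))[0].ravel()
def tri(obs):
    A=0;b=0
    for f,px in obs:
        o,d=ray(f,px);d=d/np.linalg.norm(d);P=np.eye(3)-np.outer(d,d);A=A+P;b=b+P@o
    return np.linalg.solve(A,b)
E
python3 - <<'E'
from h import *
Z=dict(bolt_knob=.141,bolt_nose=.101,gate_hinge=.095,gate_edge=.119,keeper_lip=.088,stop_pin=.082,crate=0,ramekin=0,clip_jar=0,stopper=0,bolt=.095)
s=env.read_state();print(s["t"],s["position"],s["orientation"],s["gripper_width"])
F={}
for n in("scene","top"):
    F[n]=grab_frame(n)
    cv2.imwrite(f"pics/{n}0.png",F[n]["color"])
    print(n,"cam",np.round(ray(F[n],(256,192))[0],2))
for q,z in Z.items():
    for n in F:
        for d in spotter.tip_of(F[n],q)[:3]:
            print(q,n,round(d["p"],2),np.round(d["location"],1),np.round(atz(F[n],d["location"],z),4))
E
```

```text
0.0 [ 0.21770266 -0.61191493  0.19416487] [-3.14000231e+00  8.09510063e-05  3.41837875e-01] 1.0006087386812508
scene cam [0.03 0.99 0.66]
top cam [0.45 0.15 1.18]
bolt_knob scene 0.51 [262.3 180.5] [0.4851 0.1268 0.141 ]
bolt_knob scene 0.45 [314.6 186. ] [0.3406 0.0707 0.141 ]
bolt_knob top 0.81 [364.1 228.5] [ 0.4399 -0.1589  0.141 ]
bolt_knob top 0.74 [250.3 207.7] [0.4855 0.1269 0.141 ]
bolt_nose scene 0.71 [278.4 180.2] [0.4785 0.0282 0.101 ]
bolt_nose scene 0.71 [324.9 174.7] [ 0.3667 -0.0954  0.101 ]
bolt_nose top 0.86 [394.6 234.5] [ 0.4253 -0.2532  0.101 ]
bolt_nose top 0.48 [279.5 212.6] [0.4761 0.0507 0.101 ]
gate_hinge scene 0.76 [214.9 216.9] [0.5292 0.309  0.095 ]
gate_hinge top 0.68 [179.1 192.4] [0.522  0.3101 0.095 ]
gate_edge scene 0.64 [271.1 179.3] [0.4857 0.0671 0.119 ]
gate_edge top 0.82 [272.  207.1] [0.4891 0.0716 0.119 ]
keeper_lip top 0.55 [265.8 214.1] [0.4718 0.085  0.088 ]
stop_pin scene 0.59 [273.5 187.6] [0.4837 0.0499 0.082 ]
stop_pin scene 0.47 [319.7 173.8] [ 0.3961 -0.129   0.082 ]
stop_pin top 0.69 [250.6 208.4] [0.4858 0.1246 0.082 ]
stop_pin top 
[... 338 characters left out ...]
48 [271.4 188.6] [ 0.552  -0.0741  0.    ]
ramekin scene 0.18 [191.5 274.1] [0.5093 0.4425 0.    ]
ramekin top 0.89 [304.5 240.4] [ 0.4023 -0.0308  0.    ]
clip_jar scene 0.94 [170.6 254.9] [0.6054 0.4134 0.    ]
clip_jar scene 0.37 [262.3 198.6] [0.5445 0.0076 0.    ]
clip_jar top 0.7 [148.7 163.4] [0.6082 0.4127 0.    ]
stopper scene 0.74 [195.7 274.5] [0.4993 0.4379 0.    ]
stopper top 0.52 [133.1 198.9] [0.5069 0.4526 0.    ]
bolt scene 0.63 [260.8 198.1] [0.4745 0.1505 0.095 ]
bolt scene 0.63 [307.2 178.6] [ 0.4091 -0.0463  0.095 ]
bolt scene 0.37 [262.  181.2] [0.5246 0.054  0.095 ]
bolt top 0.67 [372.3 214. ] [ 0.4779 -0.1945  0.095 ]
bolt top 0.54 [250.3 208. ] [0.4864 0.1257 0.095 ]
```

```bash
python3 - <<'E'
import cv2,numpy as np
a=cv2.imread("pics/top0.png");b=cv2.imread("pics/scene0.png")
A=cv2.resize(a[140:260,110:430],None,fx=2.5,fy=2.5,interpolation=2)
B=cv2.resize(b[140:260,150:350],(500,300),interpolation=2)
c=np.zeros((600,800,3),np.uint8);c[:300]=A;c[300:,:500]=B
cv2.imwrite("pics/c1.png",c)
E
```

```text
(no output)
```

View pics/c1.png

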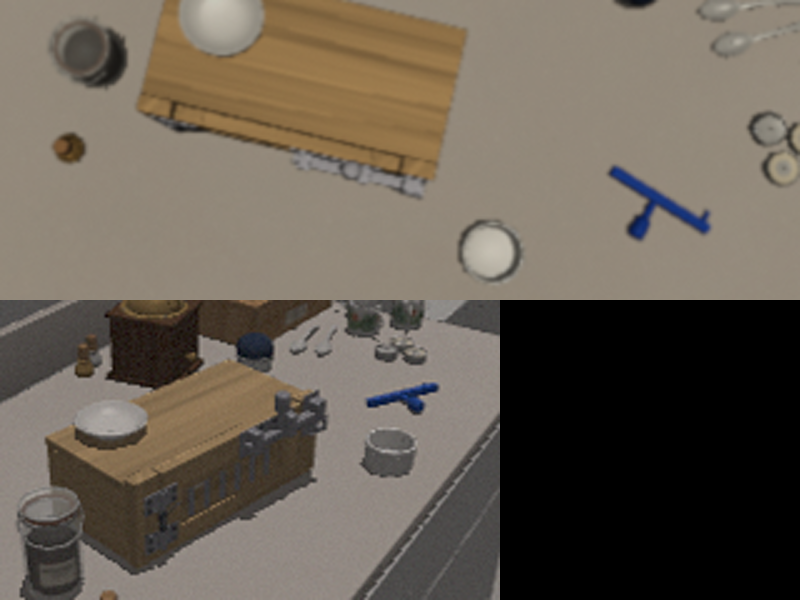

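View pics/scene0.png

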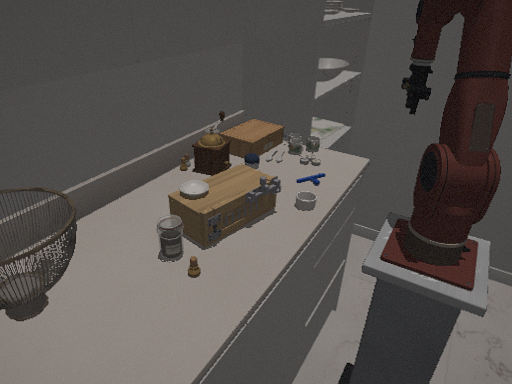

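Two bolt candidates: the steel knob on the crate's gate at top (250,208) / scene (262,180), and a blue bolt lying flat on the worktop at top (364,228) / scene (314,182). The steel one fits the description (in straps on the gate, upright knob). The crop confirms it; the blue one is the look-alike.

```bash
cat >> h.py <<'E'
def go(target,yawdeg):
    "world target TCP, yaw (tool down) -> total shift in current tool axes (mm) and turn (deg)"
    s=env.read_state();R=Ro.from_euler('xyz',s["orientation"]);p=np.array(s["position"])
    T=Ro.from_euler('xyz',[np.pi,0,np.radians(yawdeg)])
    print("tool shift mm",np.round(R.inv().apply(np.array(target)-p)*1e3,1),"turn deg",np.round(np.degrees((R.inv()*T).as_rotvec()),1))
E
python3 - <<'E'
from h import *
F={n:grab_frame(n) for n in("top","scene")}
f=F["top"]
for px in((166,183),(284,211),(296,152)): print(atz(f,px,.115))
for q in("bolt_knob","gate_edge","bolt_nose","gate_hinge"):
    a=min(spotter.tip_of(F["top"],q),key=lambda d:d["location"][0])["location"]
    b=min(spotter.tip_of(F["scene"],q),key=lambda d:d["location"][0])["location"]
    print(q,a,b,np.round(tri([(F["top"],a),(F["scene"],b)]),4))
o=spotter.outline_of(f,"crate")
for d in o[:2]:
    m=d["region"].astype(np.uint8);c=max(cv2.findContours(m,0,1)[0],key=cv2.contourArea)
    print(d["p"],d["extent"],cv2.minAreaRect(c))
print("to waypoint",end=" ");go([.42,-.40,.23],19.6)
E
```

```text
[0.54373051 0.34129088 0.115     ]
[0.48009121 0.04065017 0.115     ]
[0.63200459 0.01230477 0.115     ]
bolt_knob [248.9, 209.1] [262.4, 179.7] [0.4823 0.1306 0.1461]
gate_edge [268.2, 206.1] [270.3, 181.1] [0.4873 0.0791 0.1178]
bolt_nose [179.7, 191.0] [279.1, 181.0] [0.4476 0.2619 0.2267]Traceback (most recent call last):
  File "<stdin>", line 7, in <module>
ValueError: min() iterable argument is empty
```

```bash
python3 -c "
from h import *
go([.42,-.35,.24],19.6)"
```

```text
tool shift mm [ 278.4 -179.4  -44.9] turn deg [-0. -0. -0.]
```

```bash
A='{"tx":28,"ty":-18,"tz":-4.5}'; true
python3 -m inch '[{"tx":28,"ty":-18,"tz":-4.5},{"tx":28,"ty":-18,"tz":-4.5},{"tx":28,"ty":-18,"tz":-4.5},{"tx":28,"ty":-18,"tz":-4.5},{"tx":28,"ty":-18,"tz":-4.5}]'
python3 -m inch '[{"tx":28,"ty":-18,"tz":-4.5},{"tx":28,"ty":-18,"tz":-4.5},{"tx":28,"ty":-18,"tz":-4.5},{"tx":28,"ty":-18,"tz":-4.5},{"tx":28,"ty":-18,"tz":-4.5}]'
python3 -c "
from h import *
go([.46,.09,.23],78.5)
go([.46,.09,.23],19.6)"
```

```text
tool shift mm [ 463.6 -580.6  -34.9] turn deg [ -0.   -0.  -58.9]
tool shift mm [ 463.6 -580.6  -34.9] turn deg [-0. -0. -0.]invalid input at $[0]: expected keys tx, ty, tz, wx, wy, wz, jaw
invalid input at $[0]: expected keys tx, ty, tz, wx, wy, wz, jaw
```

```bash
python3 -m inch '[{"tx":28,"ty":-18,"tz":-4.5,"wx":0,"wy":0,"wz":0,"jaw":60},{"tx":28,"ty":-18,"tz":-4.5,"wx":0,"wy":0,"wz":0,"jaw":60},{"tx":28,"ty":-18,"tz":-4.5,"wx":0,"wy":0,"wz":0,"jaw":60},{"tx":28,"ty":-18,"tz":-4.5,"wx":0,"wy":0,"wz":0,"jaw":60},{"tx":28,"ty":-18,"tz":-4.5,"wx":0,"wy":0,"wz":0,"jaw":60}]'
python3 -m inch '[{"tx":28,"ty":-18,"tz":-4.5,"wx":0,"wy":0,"wz":0,"jaw":60},{"tx":28,"ty":-18,"tz":-4.5,"wx":0,"wy":0,"wz":0,"jaw":60},{"tx":28,"ty":-18,"tz":-4.5,"wx":0,"wy":0,"wz":0,"jaw":60},{"tx":28,"ty":-18,"tz":-4.5,"wx":0,"wy":0,"wz":0,"jaw":60},{"tx":28,"ty":-18,"tz":-4.5,"wx":0,"wy":0,"wz":0,"jaw":60}]'
python3 -c "
from h import *
go([.46,.09,.23],78.5)"
```

```text
t: 2.12
position: [0.3203, -0.4794, 0.2179]
orientation: [3.141, -0.0, 0.342]
force: [0.6, 0.2, 0.5]
gripper_width: 0.732
finger_force: 0.0
t: 2.53
position: [0.4221, -0.3476, 0.2406]
orientation: [3.141, -0.0, 0.342]
force: [-0.2, 0.1, -1.3]
gripper_width: 0.691
finger_force: 0.0
tool shift mm [ 182.3 -399.6   10.4] turn deg [  0.    0.  -58.9]
```

```bash
python3 -m inch '[{"tx":12,"ty":-27,"tz":0,"wx":0,"wy":0,"wz":0,"jaw":60},{"tx":12,"ty":-27,"tz":0,"wx":0,"wy":0,"wz":0,"jaw":60},{"tx":12,"ty":-27,"tz":0,"wx":0,"wy":0,"wz":0,"jaw":60},{"tx":12,"ty":-27,"tz":0,"wx":0,"wy":0,"wz":0,"jaw":60},{"tx":12,"ty":-27,"tz":0,"wx":0,"wy":0,"wz":0,"jaw":60}]'
python3 -m inch '[{"tx":12,"ty":-27,"tz":0,"wx":0,"wy":0,"wz":0,"jaw":60},{"tx":12,"ty":-27,"tz":0,"wx":0,"wy":0,"wz":0,"jaw":60},{"tx":12,"ty":-27,"tz":0,"wx":0,"wy":0,"wz":0,"jaw":60},{"tx":12,"ty":-27,"tz":0,"wx":0,"wy":0,"wz":0,"jaw":60},{"tx":12,"ty":-27,"tz":0,"wx":0,"wy":0,"wz":0,"jaw":60}]'
python3 -m inch '[{"tx":12,"ty":-27,"tz":0,"wx":0,"wy":0,"wz":0,"jaw":60},{"tx":12,"ty":-27,"tz":0,"wx":0,"wy":0,"wz":0,"jaw":60},{"tx":12,"ty":-27,"tz":0,"wx":0,"wy":0,"wz":0,"jaw":60},{"tx":12,"ty":-27,"tz":0,"wx":0,"wy":0,"wz":0,"jaw":60},{"tx":12,"ty":-27,"tz":0,"wx":0,"wy":0,"wz":0,"jaw":60}]'
python3 -m inch '[{"tx":0,"ty":0,"tz":0,"wx":0,"wy":0,"wz":-6.5,"jaw":60},{"tx":0,"ty":0,"tz":0,"wx":0,"wy":0,"wz":-6.5,"jaw":60},{"tx":0,"ty":0,"tz":0,"wx":0,"wy":0,"wz":-6.5,"jaw":60},{"tx":0,"ty":0,"tz":0,"wx":0,"wy":0,"wz":-6.5,"jaw":60},{"tx":0,"ty":0,"tz":0,"wx":0,"wy":0,"wz":-6.5,"jaw":60}]'
python3 -m inch '[{"tx":0,"ty":0,"tz":0,"wx":0,"wy":0,"wz":-6.5,"jaw":60},{"tx":0,"ty":0,"tz":0,"wx":0,"wy":0,"wz":-6.5,"jaw":60},{"tx":0,"ty":0,"tz":0,"wx":0,"wy":0,"wz":-6.5,"jaw":60},{"tx":0,"ty":0,"tz":0,"wx":0,"wy":0,"wz":-6.5,"jaw":60},{"tx":0,"ty":0,"tz":0,"wx":0,"wy":0,"wz":0,"jaw":60}]'
cat >> h.py <<'E'
def wrist():
    s=env.read_state();f=grab_frame("wrist")
    R=Ro.from_euler('xyz',s["orientation"]).as_matrix();p=np.array(s["position"])
    T=np.array(f["T_tool_cam"]);Rc=R@T[:3,:3];tc=R@T[:3,3]+p
    f["R"]=Rc.T;f["t"]=-Rc.T@tc
    return f
E
python3 - <<'E'
from h import *
print(env.read_state()["q"])
f=wrist();cv2.imwrite("pics/w1.png",f["color"])
for q,z in dict(bolt_knob=.141,bolt_nose=.101,gate_edge=.119,keeper_lip=.088,gate_hinge=.095).items():
    for d in spotter.tip_of(f,q)[:2]: print(q,round(d["p"],2),np.round(d["location"],1),np.round(atz(f,d["location"],z),4))
E
```

```text
t: 2.95
position: [0.4325, -0.2002, 0.2402]
orientation: [3.141, -0.0, 0.342]
force: [-0.1, 0.8, -0.1]
gripper_width: 0.692
finger_force: 0.0
t: 3.37
position: [0.4438, -0.0529, 0.2403]
orientation: [3.141, -0.0, 0.342]
force: [0.3, 0.3, 0.4]
gripper_width: 0.686
finger_force: 0.0
t: 3.78
position: [0.4551, 0.0944, 0.2404]
orientation: [3.141, -0.001, 0.342]
force: [0.6, -0.3, 0.0]
gripper_width: 0.69
finger_force: 0.0
t: 4.2
position: [0.4552, 0.093, 0.2402]
orientation: [3.141, -0.0, 0.915]
force: [0.8, 0.3, -0.1]
gripper_width: 0.688
finger_force: 0.0
t: 4.62
position: [0.4551, 0.093, 0.2402]
orientation: [3.141, 0.0, 1.368]
force: [1.6, 0.2, -0.1]
gripper_width: 0.689
finger_force: 0.0
[ 0.3484783  -0.04534754 -0.61571571  1.79726727 -0.02653117  1.38121745
 -0.46430881]
bolt_knob 0.89 [280.4 148.5] [0.4825 0.1246 0.141 ]
bolt_nose 0.89 [277.5 203.6] [0.47   0.0588 0.101 ]
gate_edge 0.72 [289.5 188.4] [0.4852 0.0787 0.119 ]
keeper_lip 0.64 [276.4 185.7] [0.4727 0.0756 0.088 ]
keeper_lip 0.51 [241.8 243.4] [0.419  0.0136 0.088 ]
```

View pics/w1.png

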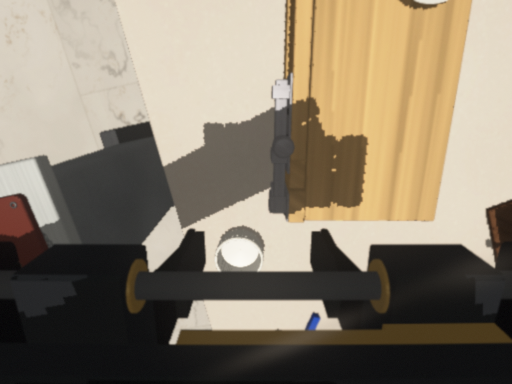

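The wrist view shows the steel knob at (282,148), bar running vertically to the nose at (278,204), ramekin at (240,252) below. It is aligned with the tool.

```bash
python3 -c "
from h import *
go([.4833,.1255,.172],78.8)"
```

```text
tool shift mm [37.7 20.7 68.1] turn deg [ 0.  -0.  -0.8]
```

```bash
python3 -m inch '[{"tx":12.5,"ty":7,"tz":16,"wx":0,"wy":0,"wz":-0.6,"jaw":50},{"tx":12.5,"ty":7,"tz":18,"wx":0,"wy":0,"wz":0,"jaw":50},{"tx":12.7,"ty":6.7,"tz":18,"wx":0,"wy":0,"wz":0,"jaw":50},{"tx":0,"ty":0,"tz":16,"wx":0,"wy":0,"wz":0,"jaw":50},{"tx":0,"ty":0,"tz":0,"wx":0,"wy":0,"wz":0,"jaw":50}]'
python3 - <<'E'
from h import *
f=wrist();cv2.imwrite("pics/w2.png",f["color"])
for q,z in dict(bolt_knob=.141,bolt_nose=.101).items():
    for d in spotter.tip_of(f,q)[:2]: print(q,round(d["p"],2),np.round(d["location"],1),np.round(atz(f,d["location"],z),4))
for d in spotter.outline_of(f,"bolt_knob")[:1]: print(d["p"],d["extent"])
print(proj(f,[.4833,.1255,.141]))
go([.4833,.1255,.127],78.8)
E
```

```text
t: 5.33
position: [0.4814, 0.1258, 0.169]
orientation: [-3.137, 0.001, 1.373]
force: [-1.2, -0.2, -0.7]
gripper_width: 0.579
finger_force: 0.0
bolt_knob 0.87 [259.7 210.1] [0.4825 0.1274 0.141 ]
bolt_nose 0.87 [263.9 268.3] [0.4725 0.0564 0.101 ]
[261.22087912 212.31136775]
tool shift mm [-0.1 -0.2 46.2] turn deg [ 0.1 -0.  -0.2]
```

View pics/w2.png

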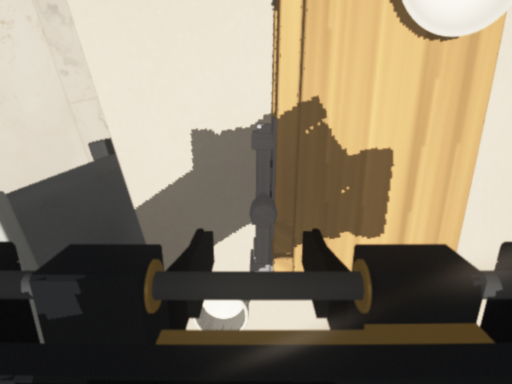

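The knob at (263,211) lies between the fingers' tracks, within a millimetre of the estimate. Descend and close gently.

```bash
python3 -m inch '[{"tx":1,"ty":0,"tz":12,"wx":0,"wy":0,"wz":0,"jaw":50},{"tx":0.5,"ty":0,"tz":12,"wx":0,"wy":0,"wz":0,"jaw":50},{"tx":0,"ty":0,"tz":12,"wx":0,"wy":0,"wz":0,"jaw":50},{"tx":0,"ty":0,"tz":9,"wx":0,"wy":0,"wz":0,"jaw":50},{"tx":0,"ty":0,"tz":0,"wx":0,"wy":0,"wz":0,"jaw":50}]' 6
python3 -m inch '[{"tx":0,"ty":0,"tz":0,"wx":0,"wy":0,"wz":0,"jaw":10},{"tx":0,"ty":0,"tz":0,"wx":0,"wy":0,"wz":0,"jaw":10},{"tx":0,"ty":0,"tz":0,"wx":0,"wy":0,"wz":0,"jaw":10},{"tx":0,"ty":0,"tz":0,"wx":0,"wy":0,"wz":0,"jaw":10},{"tx":0,"ty":0,"tz":0,"wx":0,"wy":0,"wz":0,"jaw":10}]' 6
```

```text
t: 5.95
position: [0.4817, 0.1267, 0.1245]
orientation: [-3.138, 0.001, 1.373]
force: [0.2, -0.5, -1.7]
gripper_width: 0.578
finger_force: 0.0
t: 6.37
position: [0.4836, 0.1273, 0.1275]
orientation: [3.141, -0.0, 1.373]
force: [-0.1, 1.0, 0.5]
gripper_width: 0.279
finger_force: 0.0
```

```bash
python3 -m inch '[{"tx":0,"ty":0,"tz":0,"wx":0,"wy":0,"wz":0,"jaw":10},{"tx":0,"ty":0,"tz":0,"wx":0,"wy":0,"wz":0,"jaw":10},{"tx":0,"ty":0,"tz":0,"wx":0,"wy":0,"wz":0,"jaw":10},{"tx":0,"ty":0,"tz":0,"wx":0,"wy":0,"wz":0,"jaw":10}]' 8
```

```text
t: 6.7
position: [0.4833, 0.1272, 0.1271]
orientation: [3.142, -0.0, 1.373]
force: [0.0, -0.0, 0.4]
gripper_width: 0.125
finger_force: 0.0
```

```bash
python3 - <<'E'
from h import *
F=[grab_frame("top"),grab_frame("scene")];w=wrist()
a=cv2.resize(F[1]["color"][140:230,210:330],(480,360),interpolation=2)
b=cv2.resize(w["color"][130:330,150:370],(320,290),interpolation=2)
c=np.zeros((360,800,3),np.uint8);c[:,:480]=a;c[:290,480:]=b
cv2.imwrite("pics/c3.png",c)
g=np.array(env.read_state()["position"]);print(g,env.read_state()["gripper_width"])
for f in F: print(proj(f,g+[0,0,.019]))
for f in F+[w]:
    for d in spotter.tip_of(f,"bolt_knob")[:2]: print(f["shot"],round(d["p"],2),d["location"],atz(f,d["location"],.141))
E
```

```text
[0.48328212 0.12723099 0.12708037] 0.12069995769235212
[250.2023132  208.54100698]
[262.83872827 179.20561901]
7 0.53 [366.1, 232.6] [ 0.42979713 -0.16413452  0.141     ]
8 0.69 [264.0, 180.9] [0.47961994 0.12619236 0.141     ]
8 0.47 [315.6, 184.2] [0.34242946 0.05855569 0.141     ]
9 0.94 [258.9, 236.8] [0.4834028  0.12673155 0.141     ]
```

View pics/c3.png

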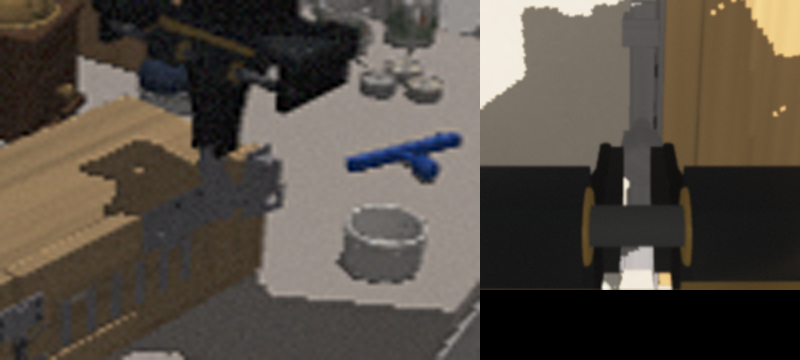

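```bash
python3 - <<'E'
from h import *
w=wrist();T=np.array(w["T_tool_cam"]);print(np.round(T,3))
def at(p,e):
    f=dict(w);R=Ro.from_euler('xyz',e).as_matrix();Rc=R@T[:3,:3];tc=R@T[:3,3]+p
    f["R"]=Rc.T;f["t"]=-Rc.T@tc;return f
f1=at(np.array([.4551,.093,.2402]),[np.pi,0,1.368]);f2=at(np.array([.4835,.1256,.1732]),[np.pi,0,1.373])
print(tri([(f1,(282,148)),(f2,(263,211))]))
for z in(.141,.153): print(atz(f1,(282,148),z),atz(f2,(263,211),z))
g=np.array(env.read_state()["position"])
print("tcp",proj(w,g),"grasp",proj(w,g+[0,0,.019]),"knobtop",proj(w,[.4833,.126,.153]))
cv2.imwrite("pics/c4.png",cv2.resize(w["color"][150:300,170:350],(720,600),interpolation=2))
E
```

```text
[[-0.    -0.957 -0.291  0.08 ]
 [ 1.    -0.    -0.001 -0.001]
 [ 0.001 -0.291  0.957 -0.19 ]
 [ 0.     0.     0.     1.   ]]
[0.4854111  0.12338838 0.13609193]
[0.48400487 0.12479649 0.141     ] [0.4868387  0.12450251 0.141     ]
[0.48345234 0.12673289 0.153     ] [0.48747985 0.12880495 0.153     ]
tcp [258.43597711 227.20851408] grasp [258.51152429 239.6600195 ] knobtop [259.00306562 246.74066052]
```

View pics/c4.png

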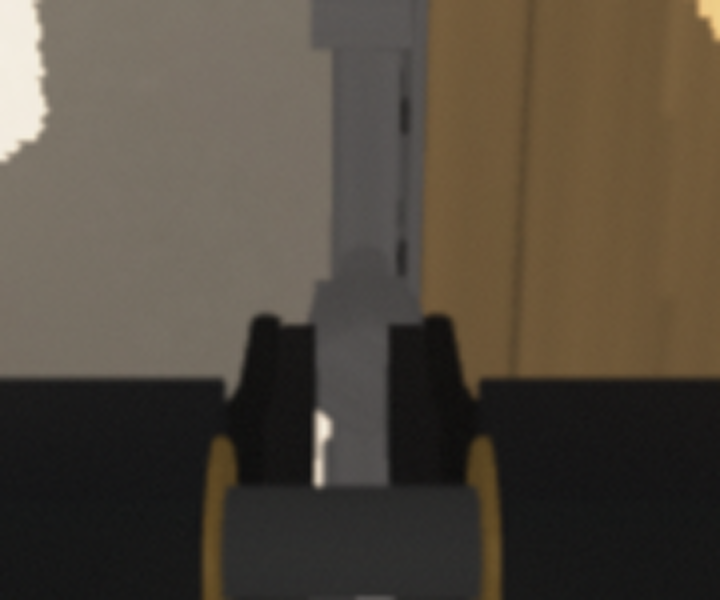

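```bash
python3 - <<'E'
from h import *
s=env.read_state();g=np.array(s["position"]);print(g,s["gripper_width"],s["finger_force"],s["force"])
f=grab_frame("scene");im=cv2.convertScaleAbs(f["color"],alpha=1.6,beta=15)
x0,y0=235,150
c=cv2.resize(im[y0:y0+50,x0:x0+65],None,fx=12,fy=12,interpolation=2)
def m(X,col):
    u=(proj(f,X)-[x0,y0]+.5)*12;cv2.circle(c,tuple(int(v) for v in u),3,col,-1)
m(g,(0,0,255));m(g+[0,0,.019],(0,255,0));m([g[0],g[1],.153],(255,0,0))
cv2.imwrite("pics/c5.png",c)
E
```

```text
[0.48327636 0.12723526 0.12705894] 0.11641333700588431 0.0 [ 0.1993174  -0.56526074  0.23358574]
```

View pics/c5.png

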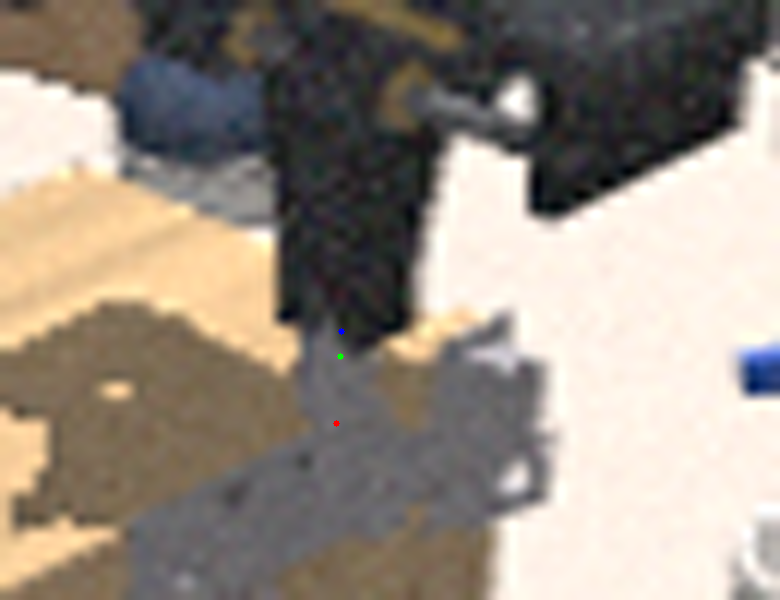

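The fingertips end just above the knob (tips at row ~340, knob rows 330–420): the fingers closed over air, so the true tips are about 20 mm higher than the stated TCP. I reopen, shift 2 mm in +ty, and go 19 mm lower.

```bash
python3 -m inch '[{"tx":0,"ty":0,"tz":-6,"wx":0,"wy":0,"wz":0,"jaw":50},{"tx":0,"ty":2,"tz":0,"wx":0,"wy":0,"wz":0,"jaw":50},{"tx":0,"ty":0,"tz":0,"wx":0,"wy":0,"wz":0,"jaw":50},{"tx":0,"ty":0,"tz":0,"wx":0,"wy":0,"wz":0,"jaw":50},{"tx":0,"ty":0,"tz":0,"wx":0,"wy":0,"wz":0,"jaw":50}]' 6
python3 -m inch '[{"tx":0,"ty":0,"tz":0,"wx":0,"wy":0,"wz":0,"jaw":50},{"tx":0,"ty":0,"tz":3,"wx":0,"wy":0,"wz":0,"jaw":50},{"tx":0,"ty":0,"tz":4,"wx":0,"wy":0,"wz":0,"jaw":50},{"tx":0,"ty":0,"tz":4,"wx":0,"wy":0,"wz":0,"jaw":50},{"tx":0,"ty":0,"tz":0,"wx":0,"wy":0,"wz":0,"jaw":50}]' 6
```

```text
t: 7.52
position: [0.4852, 0.1268, 0.133]
orientation: [-3.141, -0.0, 1.373]
force: [-0.3, 0.0, -0.2]
gripper_width: 0.407
finger_force: 0.0
t: 7.93
position: [0.4846, 0.1267, 0.121]
orientation: [-3.14, 0.0, 1.373]
force: [-0.6, -0.5, 0.0]
gripper_width: 0.574
finger_force: 0.0
```

```bash
python3 -m inch '[{"tx":0,"ty":0,"tz":3,"wx":0,"wy":0,"wz":0,"jaw":50},{"tx":0,"ty":0,"tz":3,"wx":0,"wy":0,"wz":0,"jaw":50},{"tx":0,"ty":0,"tz":2,"wx":0,"wy":0,"wz":0,"jaw":50},{"tx":0,"ty":0,"tz":0,"wx":0,"wy":0,"wz":0,"jaw":50}]' 6
python3 -m inch '[{"tx":0,"ty":0,"tz":2,"wx":0,"wy":0,"wz":0,"jaw":50},{"tx":0,"ty":0,"tz":2,"wx":0,"wy":0,"wz":0,"jaw":50},{"tx":0,"ty":0,"tz":2,"wx":0,"wy":0,"wz":0,"jaw":50},{"tx":0,"ty":0,"tz":0,"wx":0,"wy":0,"wz":0,"jaw":50}]' 6
python3 - <<'E'
from h import *
s=env.read_state();g=np.array(s["position"]);print(g,s["force"])
f=grab_frame("scene");w=wrist();im=cv2.convertScaleAbs(f["color"],alpha=1.6,beta=15)
x0,y0=240,150
c=np.zeros((500,800,3),np.uint8)
c[:,:400]=cv2.resize(im[y0:y0+50,x0:x0+40],(400,500),interpolation=2)
c[:400,400:]=cv2.resize(cv2.convertScaleAbs(w["color"],alpha=1.5,beta=10)[190:310,200:320],(400,400),interpolation=2)
cv2.imwrite("pics/c6.png",c)
E
```

```text
t: 8.27
position: [0.485, 0.1268, 0.1135]
orientation: [-3.141, 0.0, 1.373]
force: [1.1, 0.1, -0.8]
gripper_width: 0.576
finger_force: 0.0
t: 8.6
position: [0.485, 0.1268, 0.1077]
orientation: [-3.141, 0.0, 1.373]
force: [-0.5, 0.2, -0.3]
gripper_width: 0.577
finger_force: 0.0
[0.48503919 0.126756   0.10766802] [-0.45922136  0.18879717 -0.32184794]
```

View pics/c6.png

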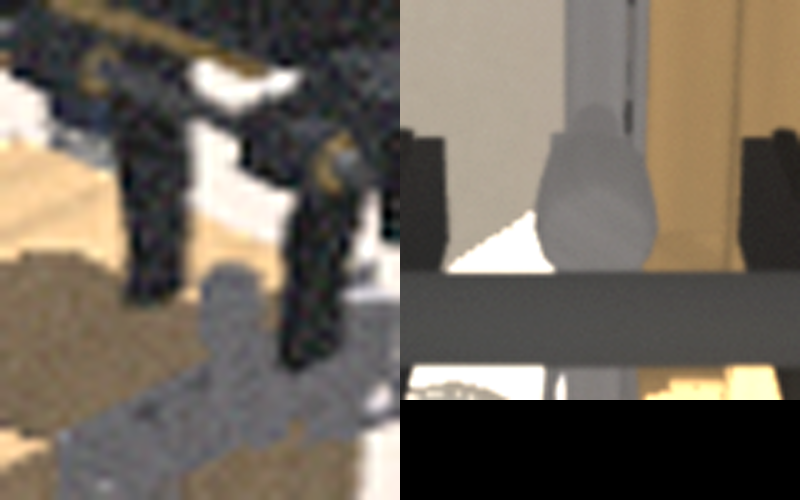

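The knob sits centred between the fingers (wrist crop col 596 vs finger mid 593), with the tips alongside it. Close gently.

```bash
python3 -m inch '[{"tx":0,"ty":0,"tz":0,"wx":0,"wy":0,"wz":0,"jaw":10},{"tx":0,"ty":0,"tz":0,"wx":0,"wy":0,"wz":0,"jaw":10},{"tx":0,"ty":0,"tz":0,"wx":0,"wy":0,"wz":0,"jaw":10},{"tx":0,"ty":0,"tz":0,"wx":0,"wy":0,"wz":0,"jaw":10},{"tx":0,"ty":0,"tz":0,"wx":0,"wy":0,"wz":0,"jaw":10}]' 6
python3 -m inch '[{"tx":0,"ty":0,"tz":0,"wx":0,"wy":0,"wz":0,"jaw":10},{"tx":0,"ty":0,"tz":0,"wx":0,"wy":0,"wz":0,"jaw":10},{"tx":0,"ty":0,"tz":0,"wx":0,"wy":0,"wz":0,"jaw":10}]' 20
```

```text
t: 9.12
position: [0.4853, 0.1269, 0.1081]
orientation: [3.142, -0.0, 1.373]
force: [0.1, -0.2, 0.0]
gripper_width: 0.282
finger_force: 0.0
t: 9.37
position: [0.4853, 0.1268, 0.1081]
orientation: [3.141, -0.0, 1.373]
force: [0.8, -0.7, -0.4]
gripper_width: 0.216
finger_force: 20.0
```

Grasped at about 19 mm, 20 N. Now lift 8 mm.

```bash
python3 -m inch '[{"tx":0,"ty":0,"tz":0,"wx":0,"wy":0,"wz":0,"jaw":10},{"tx":0,"ty":0,"tz":-2,"wx":0,"wy":0,"wz":0,"jaw":10},{"tx":0,"ty":0,"tz":-2,"wx":0,"wy":0,"wz":0,"jaw":10},{"tx":0,"ty":0,"tz":-2,"wx":0,"wy":0,"wz":0,"jaw":10},{"tx":0,"ty":0,"tz":0,"wx":0,"wy":0,"wz":0,"jaw":10}]' 30
python3 -m inch '[{"tx":0,"ty":0,"tz":-1,"wx":0,"wy":0,"wz":0,"jaw":10},{"tx":0,"ty":0,"tz":-1,"wx":0,"wy":0,"wz":0,"jaw":10},{"tx":0,"ty":0,"tz":-0.3,"wx":0,"wy":0,"wz":0,"jaw":10},{"tx":0,"ty":0,"tz":0,"wx":0,"wy":0,"wz":0,"jaw":10}]' 30
```

```text
t: 9.78
position: [0.4854, 0.1269, 0.1145]
orientation: [3.141, -0.0, 1.373]
force: [0.7, -0.2, -1.2]
gripper_width: 0.214
finger_force: 30.0
t: 10.12
position: [0.4853, 0.1269, 0.1164]
orientation: [3.142, -0.0, 1.373]
force: [-0.8, 0.1, -0.3]
gripper_width: 0.208
finger_force: 30.0
```

```bash
python3 -m inch '[{"tx":1.5,"ty":0,"tz":0,"wx":0,"wy":0,"wz":0,"jaw":10},{"tx":1.5,"ty":0,"tz":0,"wx":0,"wy":0,"wz":0,"jaw":10},{"tx":1.5,"ty":0,"tz":0,"wx":0,"wy":0,"wz":0,"jaw":10},{"tx":0,"ty":0,"tz":0,"wx":0,"wy":0,"wz":0,"jaw":10}]' 30
python3 - <<'E'
from h import *
F=[grab_frame("scene")];w=wrist()
for q in("bolt_nose","stop_pin","bolt_knob"):
  for f in F+[w]:
    for d in spotter.tip_of(f,q)[:2]: print(q,f["shot"],round(d["p"],2),d["location"])
E
```

```text
t: 10.45
position: [0.4861, 0.1317, 0.1163]
orientation: [-3.141, -0.0, 1.374]
force: [0.0, 0.9, -1.8]
gripper_width: 0.214
finger_force: 30.0
bolt_nose 14 0.51 [277.5, 181.3]
bolt_nose 14 0.46 [321.5, 176.7]
bolt_nose 15 0.63 [258.4, 312.3]
stop_pin 14 0.72 [318.5, 173.9]
stop_pin 14 0.45 [275.0, 191.3]
bolt_knob 14 0.48 [315.7, 180.4]
bolt_knob 15 0.73 [254.6, 250.7]
```

```bash
python3 -m inch '[{"tx":2,"ty":0,"tz":0,"wx":0,"wy":0,"wz":0,"jaw":10},{"tx":2,"ty":0,"tz":0,"wx":0,"wy":0,"wz":0,"jaw":10},{"tx":2,"ty":0,"tz":0,"wx":0,"wy":0,"wz":0,"jaw":10},{"tx":2,"ty":0,"tz":0,"wx":0,"wy":0,"wz":0,"jaw":10}]' 30
python3 -m inch '[{"tx":3,"ty":0,"tz":0,"wx":0,"wy":0,"wz":0,"jaw":10},{"tx":3,"ty":0,"tz":0,"wx":0,"wy":0,"wz":0,"jaw":10},{"tx":3,"ty":0,"tz":0,"wx":0,"wy":0,"wz":0,"jaw":10},{"tx":3.5,"ty":0,"tz":0,"wx":0,"wy":0,"wz":0,"jaw":10},{"tx":0,"ty":0,"tz":0,"wx":0,"wy":0,"wz":0,"jaw":10}]' 30
python3 - <<'E'
from h import *
F=[grab_frame("scene"),grab_frame("top")];w=wrist()
for f,n in zip(F,"ab"): print(n,proj(f,[.4715,.055,.101]),proj(f,[.4715+.005,.055+.025,.109]))
c=np.zeros((500,800,3),np.uint8)
c[:,:400]=cv2.resize(cv2.convertScaleAbs(F[0]["color"],alpha=1.6,beta=15)[155:205,245:285],(400,500),interpolation=2)
c[:400,400:]=cv2.resize(cv2.convertScaleAbs(w["color"],alpha=1.5,beta=10)[220:340,200:320],(400,400),interpolation=2)
cv2.imwrite("pics/c7.png",c)
E
```

```text
t: 11.18
position: [0.4877, 0.1394, 0.1164]
orientation: [3.142, -0.0, 1.373]
force: [-0.3, -0.4, -1.8]
gripper_width: 0.21
finger_force: 30.0
t: 11.6
position: [0.4902, 0.1523, 0.1164]
orientation: [-3.142, -0.001, 1.374]
force: [-0.4, -0.1, -1.0]
gripper_width: 0.211
finger_force: 30.0
a [276.5187634  184.03445945] [271.57175491 184.50451788]
b [277.78799284 214.36862367] [268.31653938 212.11971403]
```

View pics/c7.png

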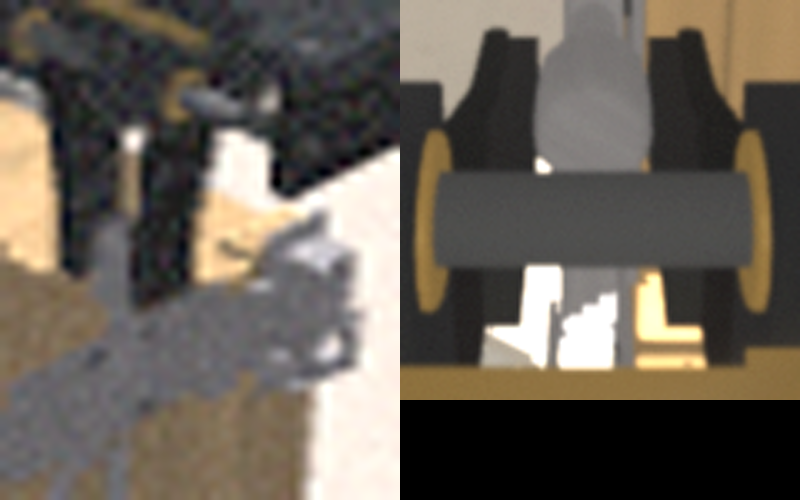

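The knob sits firmly between the fingers (wrist crop 535–650), the bolt is drawn about 26 mm with no load. I draw 1 mm more and start the swing about the hinge at roughly (0.527, 0.310), which is about 7 mm and 2.5° per row.

```bash
python3 -m inch '[{"tx":1,"ty":0,"tz":0,"wx":0,"wy":0,"wz":0,"jaw":10},{"tx":0.1,"ty":-2.8,"tz":0,"wx":0,"wy":0,"wz":1,"jaw":10},{"tx":0.3,"ty":-5.6,"tz":0,"wx":0,"wy":0,"wz":2,"jaw":10},{"tx":0.3,"ty":-7,"tz":0,"wx":0,"wy":0,"wz":2.5,"jaw":10},{"tx":0,"ty":0,"tz":0,"wx":0,"wy":0,"wz":0,"jaw":10}]' 35
python3 -c "
from h import *
f=grab_frame('top');print(np.round([env.read_state()['position'],env.read_state()['force']],4))
for q in('gate_edge','bolt_nose'):
  for d in spotter.tip_of(f,q)[:2]: print(q,d['p'],d['location'],atz(f,d['location'],.119 if q[0]=='g' else .109))"
```

```text
t: 12.17
position: [0.4748, 0.1569, 0.1165]
orientation: [3.141, 0.0, 1.275]
force: [1.7, -0.3, -1.3]
gripper_width: 0.207
finger_force: 35.0
[[ 0.4755  0.1566  0.1166]
 [ 1.2663 -0.1793 -2.4503]]
bolt_nose 0.83 [395.1, 230.0] [ 0.43711167 -0.25141792  0.109     ]
```

```bash
python3 -m inch '[{"tx":0.3,"ty":-7,"tz":0,"wx":0,"wy":0,"wz":2.5,"jaw":10},{"tx":0.3,"ty":-7,"tz":0,"wx":0,"wy":0,"wz":2.5,"jaw":10},{"tx":0.3,"ty":-7,"tz":0,"wx":0,"wy":0,"wz":2.5,"jaw":10},{"tx":0.3,"ty":-7,"tz":0,"wx":0,"wy":0,"wz":2.5,"jaw":10},{"tx":0,"ty":0,"tz":0,"wx":0,"wy":0,"wz":0,"jaw":10}]' 35
python3 -m inch '[{"tx":0.3,"ty":-7,"tz":0,"wx":0,"wy":0,"wz":2.5,"jaw":10},{"tx":0.3,"ty":-7,"tz":0,"wx":0,"wy":0,"wz":2.5,"jaw":10},{"tx":0.3,"ty":-7,"tz":0,"wx":0,"wy":0,"wz":2.5,"jaw":10},{"tx":0.3,"ty":-7,"tz":0,"wx":0,"wy":0,"wz":2.5,"jaw":10},{"tx":0,"ty":0,"tz":0,"wx":0,"wy":0,"wz":0,"jaw":10}]' 35
```

```text
t: 12.73
position: [0.4494, 0.168, 0.1166]
orientation: [3.141, -0.0, 1.102]
force: [1.7, 0.2, -0.9]
gripper_width: 0.213
finger_force: 35.0
t: 13.15
position: [0.4263, 0.1832, 0.1166]
orientation: [3.141, -0.001, 0.929]
force: [2.8, -0.7, -1.5]
gripper_width: 0.213
finger_force: 35.0
```

```bash
python3 -m inch '[{"tx":0.3,"ty":-7,"tz":0,"wx":0,"wy":0,"wz":2.5,"jaw":10},{"tx":0.3,"ty":-6,"tz":0,"wx":0,"wy":0,"wz":2,"jaw":10},{"tx":0,"ty":0,"tz":0,"wx":0,"wy":0,"wz":0,"jaw":10},{"tx":0,"ty":0,"tz":0,"wx":0,"wy":0,"wz":0,"jaw":10}]' 35
python3 - <<'E'
from h import *
s=env.read_state();g=np.array(s["position"]);H=np.array([.5268,.3097])
r=g[:2]-H;r0=np.array([.485,.1265])-H
a=np.degrees(np.arctan2(r[1],r[0])-np.arctan2(r0[1],r0[0]));print(s["t"],g,s["force"],"ang",a,"rad",np.linalg.norm(r))
F=[grab_frame("top"),grab_frame("scene")]
for f in F:
  for q,z in(("gate_edge",.119),("bolt_nose",.109),("bolt_knob",.149)):
    for d in spotter.tip_of(f,q)[:2]: print(q,round(d['p'],2),np.round(atz(f,d['location'],z),4))
c=np.zeros((600,800,3),np.uint8)
c[:300]=cv2.resize(F[0]["color"][140:260,110:430],(800,300),interpolation=2)
c[300:,:600]=cv2.resize(F[1]["color"][150:270,150:350],(600,300),interpolation=2)
cv2.imwrite("pics/c8.png",c)
E
```

```text
t: 13.48
position: [0.4172, 0.1908, 0.1166]
orientation: [3.141, -0.001, 0.853]
force: [3.2, -0.9, -1.3]
gripper_width: 0.212
finger_force: 35.0
13.4833 [0.41723649 0.19083837 0.11657851] [ 3.16484622 -0.89027072 -1.28794846] ang -29.81612320702176 rad 0.16165472881742143
bolt_knob 0.55 [ 0.436  -0.1537  0.149 ]
gate_edge 0.93 [0.3831 0.119  0.119 ]
gate_edge 0.72 [0.5005 0.5195 0.119 ]
bolt_nose 0.61 [ 0.3662 -0.0766  0.109 ]
bolt_nose 0.57 [0.3681 0.1264 0.109 ]
bolt_knob 0.62 [0.4256 0.1733 0.149 ]
bolt_knob 0.58 [0.3422 0.077  0.149 ]
```

View pics/c8.png

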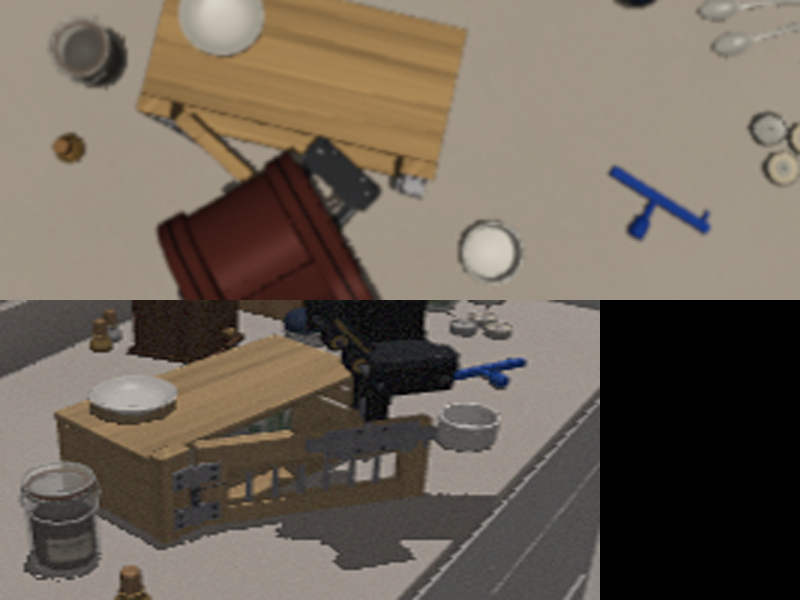

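The gate stands about 29° open, the knob is still held, and nothing else has moved, so I hand it in.

```bash
python3 -c "
from rig import env
print(env.hand_in())"
```

```text
the job is handed in; nothing more can be done
None
```

I lifted the bolt about 8 mm over the lip, drew it about 27 mm clear without load, and swung the gate to about 30°. The knob was still gripped at hand-in at about 13.6 s, and the ramekin, jar and stopper were not touched.

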